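# Turn the wax heater up four clicks and start it

### The arm

A 6-joint arm with a two-finger parallel gripper is mounted at the origin on a cart in front of the work surface, level with it; the furniture and walls round the work are solid. World frame = base frame: x ahead of the robot, y to its left, z up, the work surface at z = 0. Lengths are in mm, angles in degrees, forces in N, time in s.
With the tool pointing down it reaches from about 300 to 850 mm from the base axis. Payload 4.2 kg.
Tool frame: the origin (TCP) lies at the very end of the fingers, on their centre line; the grasp point (between the pads) lies 19 mm behind it (env.grasp_offset is the distance from the TCP to the grasp point, in mm); z points along the fingers, y is the line along which they close (so a half turn about z gives the same grasp; the last joint's range is limited). The gripper opens to 91 mm and grips with 3 to 60 N. Pads are 32 mm wide; open, the fingers measure 118 mm over their backs; the gripper's body (76 mm by 178 mm) begins 60 mm behind the grasp point.
Start: joints at [-73.797, 18.312, 89.639, -0, 72.044, -1.146], TCP at [171.465, -548.856, 213.976] pointing down, gripper open.
Joint ranges: [-177.97, 177.97], [-48.28, 115.42], [12.27, 149.76], [-77.06, 257.06], [2.81, 150.46], [-146.56, 146.56]. Speed limits (degrees/s): [147.25, 147.25, 180, 180, 180, 180].

### API

Orientations are given as [roll, pitch, yaw] about the fixed x, y, z axes, in that order (R = Rz(yaw) Ry(pitch) Rx(roll)).
In Python, from workcell import env gives the robot as it stands. The module is installed in compiled form; this text tells all that it offers.
- The arm moves only by the tool send_rows, never from a script. Its argument "motion" is a list of rows, each an object of numbers: "tx", "ty", "tz": the shift along the tool's x, y, z in units of 500 mm (1.0 is 500 mm); "rx", "ry", "rz": the turn, a rotation vector about the tool's x, y, z in units of 30 degrees (1.0 is 30 degrees); "gripper": the closure, from -1 (fully open) to 1 (shut). In form: [{"tx": .., "ty": .., "tz": .., "rx": .., "ry": .., "rz": .., "gripper": ..}, ...]. A call has 1 to 12 rows; each row shifts and turns the commanded pose from where the row before left it, along the tool's axes as they then stand; what a row does not reach is not made up. A row lasts 1/8 s, in which the tool goes at most 62.5 mm and 10.7 degrees, less where a joint would pass 70% of its speed; a pose out of reach is approached as far as the arm can. A call with a number of a shift or a turn outside -1 to 1 is refused whole. A call with a gripper value outside its range is refused whole. The fingers move at their own pace and stop on an object; "grip_force" is the grip in N (left out, the last holds). Time passes only in rows, so rows that do not move let the fingers close. It gives the time, the measured TCP pose, the force, the opening and the grip force at its end, in the units of the state.
- env.state(): the state, without advancing time (a new reading comes with each control period).
- env.grab_frame(name): name is "side" or "top"; returns a dict with "frame" (384x512x3 uint8, red, green, blue), "vertical_fov" (degrees; the focal length in pixels is half the picture's height over the tangent of half this angle, whatever the lens; pixels are square), "cx", "cy" (the principal point, pixels), "k1" (the pictures are not rectified: a ray, as slopes to the right and down, at radius r is drawn at 1 + k1 r^2 times it, then the intrinsics apply), "rvec" (rotation vector, rad) and "tvec" (3), from world to camera coordinates, as OpenCV has them. Camera axes: x right, y down, z forward; pixel columns grow to the right and rows downward; lengths in mm; the calibration is good to about 2 mm. A picture is of the moment at which its call begins. There is no depth.
- env.job_done(): hands the job in; it is judged then, once.
The state is a dict: "time_s": time; "qpos": joint angles; "qvel": joint speeds; "effort": joint torques, N m; "ee_pos": TCP position; "ee_rot": TCP orientation; "force": force on the tool from outside, world axes, zero at the start; "torque": the same for the moment, N m; "gripper_width": finger opening in mm; "gripper_force": force on a finger pad.
Only numpy, scipy, OpenCV 4.12 (cv2) and the standard library are available. Lean on these libraries where they do the work, as an engineer would, in place of code of your own. Each camera call takes 0.05 s, during which the arm holds its last target. There are 200 camera calls.

### The job

Turn the wax heater up by exactly four clicks from where its dial points now: push the dial's raised fin clockwise (seen from above) with a fingertip or the outside of the fingers, without pinching it and without ever going past the fourth click. Once the dial rests in the fourth click, press the green button fully down and let it come up again. Leave everything else standing where it is.

Things in the scene. Friction and masses are not known exactly. Their poses are not given: they have to be found in the camera images.
- heater: white wax heater fixed to the bench, 150 x 205 mm, deck 50 mm high. Origin: centre of its underside; z up, -x its front (to the robot at yaw 0), +y its left. On the deck: black dial at (0, -52) mm, green button at (-47, 52) mm, closed wax well (76 mm across, lid knob reaching 23 mm above the deck) at (27, 52) mm.
- dial (a joint): dial angle about its vertical axis, growing clockwise seen from above. Stops (clicks) every 0.5236 rad: eight, at 0 to 3.665. It starts still, in one of the first four (to 5 degrees; it centres itself when first touched). Leaving a stop takes 0.12 N m; past half-way it snaps by itself into the next. At value q the fin points 1.833 - q rad from the heater's +x, counterclockwise seen from above.
- dial_axis (a point): point on the dial's axis, on top of its disc (58.5 mm above the bench). The disc is black, 80 mm across.
- fin_tip (a point): top edge of the dial's raised fin near its outer end, 36 mm from the axis and 84.5 mm above the bench. The fin is the pointer: a black upright wall, white line on top, running from the axis to 39 mm out on one side only, 10 mm thick, standing 26 mm above the disc.
- fin_push_side: the counterclockwise half (5 mm) of the fin's thickness: its bare face is the one to push for clockwise. Origin on the dial's axis on top of the disc; +x along the fin outward, +y out of the face to be pushed.
- fin_lead_side: the clockwise half (5 mm) of the fin's thickness, moving ahead when the dial is turned up; origin and axes as those of fin_push_side.
- start_button (a joint): how far the green button is pressed, 0 to 0.005 m (5 mm); a spring needs about 4 N to hold it fully down and lifts it again.
- start_button_top (a point): centre of the top of the green button (22 mm across), which is pressed straight down.
- wax_block: red wax block 16 x 70 x 12 mm, lying beside the heater's left end; loose, not part of the job; its origin is the centre of its underside
- plaster_model: plaster dental arch model 62 x 66 x 28 mm; loose, not part of the job; its origin is the centre of its underside
- separator_bottle: white bottle with blue cap, 42 mm across, 103 mm tall; loose, not part of the job; its origin is the centre of its underside
- polishing_tin: low round tin with blue lid, 64 mm across, 28 mm tall; loose, not part of the job; its origin is the centre of its underside
- dappen_glass: small clear glass, 48 mm across, 61 mm tall; loose, not part of the job; its origin is the centre of its underside
- cassette: flat grey cassette 119 x 122 x 19 mm; loose, not part of the job; its origin is the centre of its underside
- wax_spatula: thin steel and black spatula 19 x 213 x 9 mm, lying along its own y; loose, not part of the job; its origin is the centre of its underside

How it is judged (in metres and radians):
On the way, in this order (a step that is already met when the one before it is completed fails the run):
1. the dial rests in the fourth click clockwise from where it started (distance of fin_tip from where it was at the start of the episode between 0.0593 and 0.065 m and velocity of joint dial between -0.1 and 0.1 rad/s), for 0.3 s.
2. the green button is pressed fully down (4 mm or more of its 5 mm) (distance of fin_tip from where it was at the start of the episode between 0.0593 and 0.065 m and value of joint start_button above 0.004 m), for 0.05 s.
At the end, for the whole second after the job is handed in: the dial rests four clicks clockwise of its start (within 9 degrees), the green button is up again (within 1 mm), and everything else stands within 15 mm of where it was (all of step 1 and value of joint start_button below 0.001 m and distance of each of wax_block, plaster_model, separator_bottle, polishing_tin, dappen_glass, cassette, wax_spatula from where it was at the start of the episode below 0.015 m); the robot touches nothing.
It fails at once if the dial is turned past the fourth click (more than 4.5 clicks from its start) (distance of fin_tip from where it was at the start of the episode above 0.067 m).
It fails at once if the fin is pinched: the fingers press both its sides at once (over 2 N each) (contact force between the fingers and fin_push_side above 2 N and contact force between the fingers and fin_lead_side above 2 N).
It fails at once if the button is pressed (over 2.5 mm) before the dial is in the fourth click (value of joint start_button above 0.0025 m and not (distance of fin_tip from where it was at the start of the episode between 0.0593 and 0.065 m)).
It fails at once if something standing by is shoved (over 15 mm) or lifted (distance of any of wax_block, plaster_model, separator_bottle, polishing_tin, dappen_glass, cassette, wax_spatula from where it was at the start of the episode above 0.015 m).
It also fails if it takes over 58 s, if anything falls off the work surface, if the arm or the gripper's body presses on something with over 40 N, if the wrist force passes 120 N, or if a joint passes its speed limit or range.

## Working session

There is one attempt and no reset: what is moved stays moved. The work goes in short steps, Python scripts to look and compute and a tool call to move; the robot and the scene stay as the last step left them, time stands still between calls to the robot, and variables do not carry over. Pictures are saved under pics/ and viewed, at most 10 in all, crops included, and the job is handed in when it is done.

Besides the shell and the picture viewer there is one more tool, called after "Call:" in YAML: its name, and indented under it one key for each argument. send_rows: Moves the arm, as the interface text tells. Shifts and turns lie within -1 to 1; 1 stands for 500 mm of shift or 30 degrees of turn. Its arguments: {"type":"object","properties":{"motion":{"type":"array"},"grip_force":{"type":"number"}},"required":["motion"]}

```bash
mkdir -p pics; cat > h.py <<'E'
import numpy as np, cv2
from workcell import env
def grab(n):
    f=env.grab_frame(n); h=f["frame"].shape[0]
    fl=h/2/np.tan(np.radians(f["vertical_fov"])/2)
    f["K"]=np.array([[fl,0,f["cx"]],[0,fl,f["cy"]],[0,0,1.]])
    f["d"]=np.array([f["k1"],0,0,0.]); f["R"]=cv2.Rodrigues(np.array(f["rvec"],float))[0]
    f["t"]=np.array(f["tvec"],float).ravel(); return f
def cast(f,uv,z):
    p=cv2.undistortPoints(np.array(uv,float).reshape(-1,1,2),f["K"],f["d"]).reshape(-1,2)
    d=np.c_[p,np.ones(len(p))]@f["R"]; c=-f["R"].T@f["t"]
    return c+d*((z-c[2])/d[:,2])[:,None]
def proj(f,P):
    return cv2.projectPoints(np.array(P,float).reshape(-1,1,3),np.array(f["rvec"],float),f["t"],f["K"],f["d"])[0].reshape(-1,2)
E
python3 - <<'E'
from h import *
for n in("top","side"):
    f=grab(n); print(n,f["vertical_fov"],f["k1"],-f["R"].T@f["t"])
    cv2.imwrite(f"pics/{n}0.png",cv2.resize(f["frame"][:,:,::-1],(800,600),interpolation=cv2.INTER_CUBIC))
    np.save(n+"0.npy",f["frame"])
print(env.state())
E
```

```text
top 54.406890927989515 0.03773113319513651 [ 448.76219563  -85.54320232 1246.06061041]
side 44.91924658822322 0.013689911735982392 [-343.64831801 1016.33823618  935.10050598]
{'time_s': 0.1, 'qpos': array([-7.37962697e+01,  1.83473767e+01,  8.96994040e+01, -2.14590387e-03,
        7.20441298e+01, -1.14786209e+00]), 'qvel': array([ 0.01121579, -0.13794558, -0.09861774,  0.07069024, -0.07921496,
        0.00514654]), 'effort': array([ 1.71126853e-04, -4.13333559e+01, -2.32510453e+01,  7.28410226e-02,
        4.22157417e-02, -5.91496268e-05]), 'ee_pos': array([ 171.32876835, -548.40635322,  213.21046798]), 'ee_rot': array([-1.79909067e+02,  2.18747616e-04,  1.73522557e+01]), 'force': array([-0.43651005, -0.77002467,  0.56450964]), 'torque': array([ 0.00720073, -0.00790398, -0.00278977]), 'gripper_force': 0.0, 'gripper_width': 91.06951374987482}
```

View pics/top0.png

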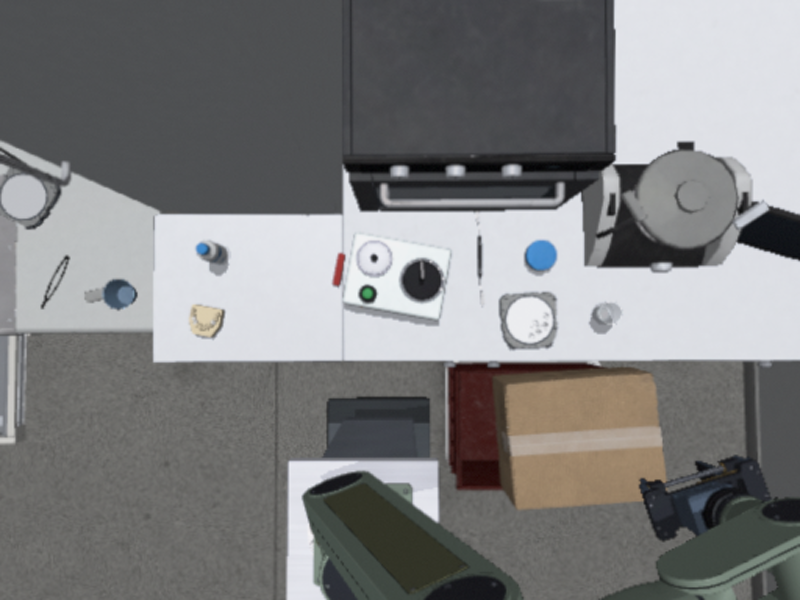

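View pics/side0.png

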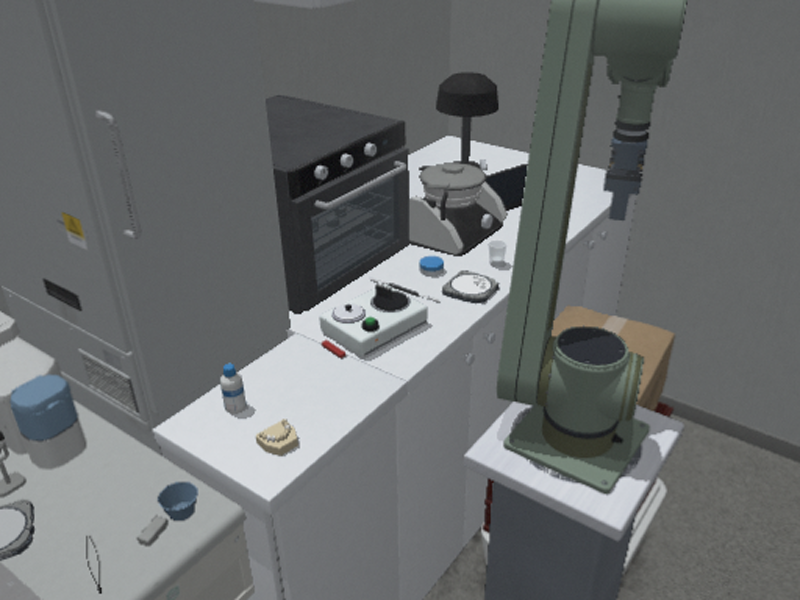

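The top view shows the heater at about (398,278), in 800 px scale. The dial is at (422,280) with its fin pointing up and slightly left, the green button at (368,294) and the well at (374,258). Next I'll measure these accurately.

```bash
python3 - <<'E'
from h import *
f=grab("top"); im=f["frame"]; hsv=cv2.cvtColor(im,cv2.COLOR_RGB2HSV)
def big(m,box):
    x0,y0,x1,y1=box; k=np.zeros(m.shape,np.uint8); k[y0:y1,x0:x1]=m[y0:y1,x0:x1]
    return max(cv2.findContours(k,cv2.RETR_EXTERNAL,cv2.CHAIN_APPROX_NONE)[0],key=cv2.contourArea)
H,S,V=cv2.split(hsv)
g=big(((H>40)&(H<85)&(S>90)).astype(np.uint8),(220,175,250,200))
M=cv2.moments(g); gb=(M["m10"]/M["m00"],M["m01"]/M["m00"])
d=big((V<75).astype(np.uint8),(250,155,290,200)); el=cv2.fitEllipse(cv2.convexHull(d)); print("green",gb,"disc",el)
w=big(((V>180)).astype(np.uint8),(217,145,292,210)); 
B=cast(f,gb,57)[0]; D=cast(f,el[0],58.5)[0]; print("B",B,"D",D,"dist",np.linalg.norm((B-D)[:2]),"exp",np.hypot(47,104))
v=(B-D)[:2]; yaw=np.arctan2(v[1],v[0])-np.arctan2(104,-47); print("yaw",np.degrees(yaw))
# side view too
s=grab("side"); si=s["frame"]; h2=cv2.cvtColor(si,cv2.COLOR_RGB2HSV)
k=cv2.inRange(h2,(40,90,20),(85,255,255)); k[:190]=0;k[225:]=0;k[:,:220]=0;k[:,260:]=0
ys,xs=np.nonzero(k); 
print("side green->",cast(s,[(xs.mean(),ys.mean())],57)[0], "projB",proj(s,[B]),xs.mean(),ys.mean())
# fin white line: bright within disc
m=np.zeros(V.shape,np.uint8); cv2.circle(m,(int(el[0][0]),int(el[0][1])),11,1,-1)
ys,xs=np.nonzero((V>95)&(m>0)); P=cast(f,np.c_[xs,ys],84.5); print(np.round(P[:,:2]-D[:2],1).tolist())
print(cv2.resize(V[160:200:1,255:287],None,fx=1,fy=1)[:22].tolist()[4::2])
for q in range(4):
    a=1.833-q*.5236+yaw; print(q,np.degrees(a),proj(f,[[D[0]+36*np.cos(a),D[1]+36*np.sin(a),84.5]]))
o=np.hstack([cv2.resize(im[140:215,215:315],(400,300),interpolation=cv2.INTER_CUBIC),cv2.resize(si[170:230,200:280],(400,300),interpolation=cv2.INTER_CUBIC)])
cv2.imwrite("pics/c1.png",o[:,:,::-1])
E
```

```text
green (234.87037037037032, 187.41666666666666) disc ((269.5514831542969, 179.0251922607422), (23.746967315673828, 24.062599182128906), 6.3441314697265625)
B [500.87971415 -13.75386804  57.        ] D [ 527.08716697 -124.34826215   58.5       ] dist 113.65716251945979 exp 114.12712210513327
yaw -10.987888357161786
side green-> [509.61732757 -23.72167762  57.        ] projB [[236.71494909 207.4114043 ]] 236.5 205.30769230769232
[[32.7, 2.4], [29.6, 2.4], [29.6, -0.7], [26.5, 2.4], [26.4, -0.7], [23.3, 2.4], [23.3, -0.7], [20.2, 2.5], [20.2, -0.7], [17.1, -0.6], [14.0, -0.6], [10.8, -0.6], [7.7, -0.6], [4.6, -0.6]]
[[242, 242, 242, 242, 242, 242, 242, 242, 242, 241, 240, 234, 229, 228, 226, 224, 224, 226, 232, 236, 239, 241, 241, 242, 241, 241, 241, 241, 241, 241, 241, 237], [242, 242, 242, 242, 242, 241, 238, 230, 206, 187, 164, 143, 131, 134, 129, 113, 117, 131, 139, 154, 194, 212, 224, 237, 241, 241, 241, 241, 241, 240, 240, 229], [242, 242, 242, 241, 233, 199, 174, 168, 136, 94, 63, 50, 44, 55, 121, 108, 61, 45, 48, 65, 115, 126, 138, 162, 198, 229, 240, 241, 241, 240, 238, 222], [2
[... 341 characters left out ...]
45, 43, 89, 131, 92, 50, 46, 46, 46, 45, 46, 44, 42, 50, 107, 138, 182, 227, 220, 171], [226, 173, 118, 67, 46, 48, 46, 46, 45, 45, 46, 47, 43, 40, 84, 129, 91, 50, 46, 44, 46, 45, 46, 45, 44, 45, 55, 121, 154, 211, 212, 190], [204, 154, 94, 49, 42, 45, 46, 46, 45, 45, 45, 47, 43, 31, 40, 72, 55, 43, 45, 46, 44, 45, 46, 44, 43, 44, 49, 123, 197, 195, 179, 203], [208, 159, 97, 46, 43, 46, 46, 46, 45, 45, 45, 45, 45, 33, 29, 30, 40, 46, 45, 46, 45, 46, 46, 45, 46, 43, 44, 97, 138, 168, 154, 207]]
0 94.03527549031811 [[258.28979061 179.3377264 ]]
1 64.03520533726821 [[259.40336132 173.46995434]]
2 34.035135184218305 [[263.30508229 168.94556301]]
3 4.035065031168411 [[268.9505842  166.97261666]]
```

View pics/c1.png

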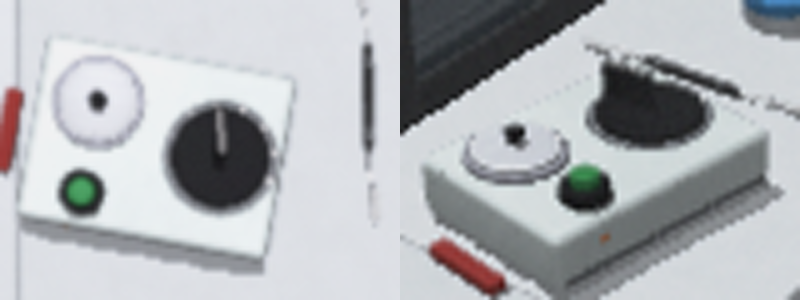

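```bash
python3 - <<'E'
from h import *
a=grab("top");b=grab("side");s=512/800
def tri(u,v):
    un=[cv2.undistortPoints(np.array([[p]],float)*s,f["K"],f["d"]).reshape(2,1) for f,p in((a,u),(b,v))]
    P=[np.c_[f["R"],f["t"]] for f in(a,b)]
    X=cv2.triangulatePoints(P[0],P[1],*un).ravel();return X[:3]/X[3]
print("handle R end",tri((560,200),(402,170)),"handle L end",tri((386,200),(325,205)))
print("knob",tri((400,171),(321,173)), "oven top front L",tri((346,158),(288,172)))
print("button",tri((368,293),(370,322)),"finroot/tip",tri((421,263),(379,284)))
print("handle if z=..",[cast(a,[(301,134)],z)[0].round() for z in(150,250,300)])
E
```

```text
handle R end [ 647.50543313 -346.98840045  273.66905944] handle L end [645.9016109  -58.02274983 287.54329035]
knob [677.04390126 -83.0008221  346.17097586] oven top front L [691.82178915  -0.76776456 371.83859115]
button [500.91610798 -15.66138754  61.38753502] finroot/tip [ 558.45878458 -123.28986697   87.10664365]
handle if z=.. [array([ 653., -214.,  150.]), array([ 635., -203.,  250.]), array([ 625., -197.,  300.])]
```

Call:
send_rows:
  motion:
    - {"rz": 0.29,"gripper": 1}
    - {"rz": 0.29,"gripper": 1}
    - {"tx": 0.07,"ty": -0.084,"gripper": 1}
    - {"tx": 0.07,"ty": -0.084,"gripper": 1}
    - {"tx": 0.07,"ty": -0.084,"gripper": 1}
    - {"tx": 0.07,"ty": -0.084,"gripper": 1}
    - {"tx": 0.07,"ty": -0.084,"gripper": 1}
    - {"tx": 0.07,"ty": -0.084,"gripper": 1}
    - {"tx": 0.07,"ty": -0.084,"gripper": 1}
    - {"tx": 0.07,"ty": -0.084,"gripper": 1}
    - {"tx": 0.07,"ty": -0.084,"gripper": 1}
    - {"gripper": 1}

```text
invalid input at $.motion[0]: expected keys tx, ty, tz, rx, ry, rz, gripper
```

```bash
cat > plan.py <<'E'
import numpy as np
D=np.array([527.,-124.3])
def T(phi,a,c=0):
    p=np.radians(phi); u=np.array([np.cos(p),np.sin(p)]); n=np.array([-u[1],u[0]])
    return D+a*u+(5+c+16*abs(n[0])+13.5*abs(n[1]))*n
if __name__=="__main__":
    prev=None
    for phi in range(4,-111,-6):
        a=np.interp(phi,[-110,-95,-80,-50,-20,4],[30,29,24,26,30,27]); t=T(phi,a)
        print(phi,t.round(1),None if prev is None else ((t-prev)*[1,-1]/500).round(4)); prev=t
E
python3 plan.py; python3 -c "
from workcell import env
s=env.state();print(s['time_s'],s['ee_pos'],s['ee_rot'],s['gripper_width'],s['force'])"
```

```text
4 [ 552.6 -102.9] None
-2 [ 555.4 -106.2] [0.0057 0.0067]
-8 [ 558.1 -107.9] [0.0054 0.0033]
-14 [ 560.7 -110.1] [0.0052 0.0044]
-20 [ 563.1 -112.8] [0.0048 0.0055]
-26 [ 563.8 -115.4] [0.0014 0.0052]
-32 [ 564.3 -118.2] [0.0009 0.0056]
-38 [ 564.4 -121.2] [0.0003 0.006 ]
-44 [ 564.2 -124.3] [-0.0004  0.0063]
-50 [ 563.6 -127.5] [-0.0013  0.0064]
-56 [ 562.7 -131.1] [-0.0017  0.0071]
-62 [ 561.3 -134.6] [-0.0028  0.007 ]
-68 [ 559.4 -138. ] [-0.0039  0.0067]
-74 [ 556.9 -141.1] [-0.005   0.0063]
-80 [ 553.9 -143.9] [-0.006   0.0056]
-86 [ 550.7 -148.7] [-0.0065  0.0096]
-92 [ 547.5 -153. ] [-0.0064  0.0086]
-98 [ 545.4 -156.4] [-0.0041  0.0067]
-104 [ 542.9 -158.8] [-0.005   0.0048]
-110 [ 539.9 -160.9] [-0.006   0.0043]
0.3 [ 171.38807265 -548.70069225  213.70950246] [-1.79971846e+02  6.42107708e-04  1.73467552e+01] 91.01463453417719 [-0.43593763 -0.68106985  0.11797855]
```

All keys are required.

Call:
send_rows:
  motion:
    - {"tx": 0,"ty": 0,"tz": 0,"rx": 0,"ry": 0,"rz": 0.29,"gripper": 1}
    - {"tx": 0,"ty": 0,"tz": 0,"rx": 0,"ry": 0,"rz": 0.29,"gripper": 1}
    - {"tx": 0.07,"ty": -0.084,"tz": 0,"rx": 0,"ry": 0,"rz": 0,"gripper": 1}
    - {"tx": 0.07,"ty": -0.084,"tz": 0,"rx": 0,"ry": 0,"rz": 0,"gripper": 1}
    - {"tx": 0.07,"ty": -0.084,"tz": 0,"rx": 0,"ry": 0,"rz": 0,"gripper": 1}
    - {"tx": 0.07,"ty": -0.084,"tz": 0,"rx": 0,"ry": 0,"rz": 0,"gripper": 1}
    - {"tx": 0.07,"ty": -0.084,"tz": 0,"rx": 0,"ry": 0,"rz": 0,"gripper": 1}
    - {"tx": 0.07,"ty": -0.084,"tz": 0,"rx": 0,"ry": 0,"rz": 0,"gripper": 1}
    - {"tx": 0.07,"ty": -0.084,"tz": 0,"rx": 0,"ry": 0,"rz": 0,"gripper": 1}
    - {"tx": 0.07,"ty": -0.084,"tz": 0,"rx": 0,"ry": 0,"rz": 0,"gripper": 1}
    - {"tx": 0.07,"ty": -0.084,"tz": 0,"rx": 0,"ry": 0,"rz": 0,"gripper": 1}
    - {"tx": 0,"ty": 0,"tz": 0,"rx": 0,"ry": 0,"rz": 0,"gripper": 1}

```text
time_s: 1.8
ee_pos: [488.6, -168.6, 213.7]
ee_rot: [-180.0, -0.0, 0.2]
force: [-1.3, -0.2, -0.3]
gripper_width: 0.2
gripper_force: 0.0
```

Call:
send_rows:
  motion:
    - {"tx": 0.042,"ty": -0.054,"tz": 0,"rx": 0,"ry": 0,"rz": 0,"gripper": 1}
    - {"tx": 0.042,"ty": -0.054,"tz": 0,"rx": 0,"ry": 0,"rz": 0,"gripper": 1}
    - {"tx": 0.042,"ty": -0.054,"tz": 0,"rx": 0,"ry": 0,"rz": 0,"gripper": 1}
    - {"tx": 0,"ty": 0,"tz": 0.07,"rx": 0,"ry": 0,"rz": 0,"gripper": 1}
    - {"tx": 0,"ty": 0,"tz": 0.07,"rx": 0,"ry": 0,"rz": 0,"gripper": 1}
    - {"tx": 0,"ty": 0,"tz": 0.07,"rx": 0,"ry": 0,"rz": 0,"gripper": 1}
    - {"tx": 0,"ty": 0,"tz": 0.04,"rx": 0,"ry": 0,"rz": 0,"gripper": 1}
    - {"tx": 0,"ty": 0,"tz": 0.04,"rx": 0,"ry": 0,"rz": 0,"gripper": 1}
    - {"tx": 0,"ty": 0,"tz": 0,"rx": 0,"ry": 0,"rz": 0,"gripper": 1}

```text
time_s: 2.92
ee_pos: [548.1, -91.1, 67.6]
ee_rot: [-180.0, 0.2, -0.1]
force: [0.7, -0.1, -0.5]
gripper_width: 0.4
gripper_force: 0.0
```

```bash
cat > look.py <<'E'
from h import *; import sys
a=grab("top")["frame"][130:220,215:335]; b=grab("side")["frame"][150:240,195:315]
o=np.hstack([cv2.resize(x,(400,300),interpolation=cv2.INTER_CUBIC) for x in(a,b)])
cv2.imwrite(f"pics/{sys.argv[1]}.png",o[:,:,::-1]); print(env.state()["ee_pos"],env.state()["force"])
E
python3 look.py l1
```

```text
[549.94839071 -91.03943919  69.49738672] [-0.22218027 -0.60709206  0.05208562]
```

View pics/l1.png

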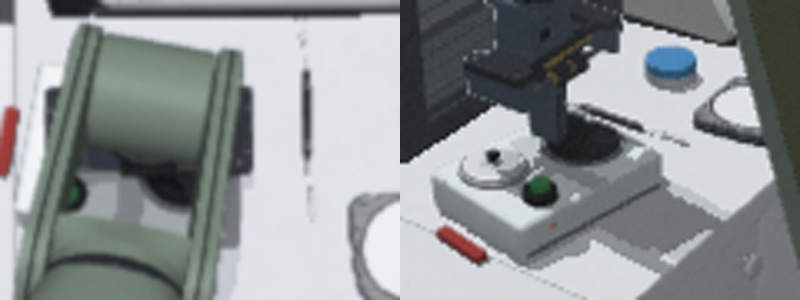

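Call:
send_rows:
  motion:
    - {"tx": 0.005,"ty": 0.016,"tz": 0.006,"rx": 0,"ry": 0,"rz": 0,"gripper": 1}
    - {"tx": 0.006,"ty": 0.007,"tz": 0,"rx": 0,"ry": 0,"rz": 0,"gripper": 1}
    - {"tx": 0,"ty": 0.007,"tz": 0,"rx": 0,"ry": 0,"rz": 0,"gripper": 1}
    - {"tx": 0.005,"ty": 0.004,"tz": 0,"rx": 0,"ry": 0,"rz": 0,"gripper": 1}
    - {"tx": 0.005,"ty": 0.004,"tz": 0,"rx": 0,"ry": 0,"rz": 0,"gripper": 1}
    - {"tx": 0.005,"ty": 0.006,"tz": 0,"rx": 0,"ry": 0,"rz": 0,"gripper": 1}
    - {"tx": 0,"ty": 0,"tz": 0,"rx": 0,"ry": 0,"rz": 0,"gripper": 1}
    - {"tx": 0,"ty": 0,"tz": 0,"rx": 0,"ry": 0,"rz": 0,"gripper": 1}

```text
time_s: 4.03
ee_pos: [562.6, -111.9, 65.7]
ee_rot: [-180.0, 0.0, -0.0]
force: [-0.7, 1.7, 0.2]
gripper_width: 0.4
gripper_force: 0.8
```

```bash
python3 look.py l2
```

```text
[ 562.94950518 -112.16587937   65.86366433] [-1.08482633  2.14921362  0.13382827]
```

View pics/l2.png

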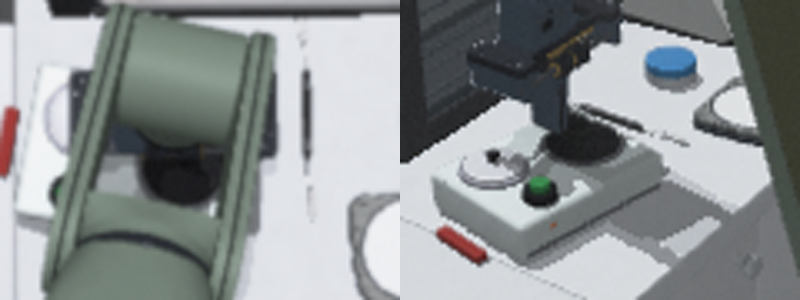

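Call:
send_rows:
  motion:
    - {"tx": 0.001,"ty": 0.005,"tz": 0,"rx": 0,"ry": 0,"rz": 0,"gripper": 1}
    - {"tx": 0,"ty": 0,"tz": 0,"rx": 0,"ry": 0,"rz": 0,"gripper": 1}

```text
time_s: 4.38
ee_pos: [564.0, -115.5, 66.1]
ee_rot: [179.9, -0.1, -0.0]
force: [0.1, -0.2, -0.3]
gripper_width: 0.5
gripper_force: 0.0
```

Call:
send_rows:
  motion:
    - {"tx": 0.001,"ty": 0.005,"tz": 0,"rx": 0,"ry": 0,"rz": 0,"gripper": 1}
    - {"tx": 0,"ty": 0,"tz": 0,"rx": 0,"ry": 0,"rz": 0,"gripper": 1}

```text
time_s: 4.62
ee_pos: [564.3, -117.8, 66.2]
ee_rot: [180.0, -0.1, -0.1]
force: [0.5, 0.1, -0.7]
gripper_width: 0.6
gripper_force: 0.0
```

Call:
send_rows:
  motion:
    - {"tx": 0,"ty": 0.006,"tz": 0,"rx": 0,"ry": 0,"rz": 0,"gripper": 1}
    - {"tx": 0,"ty": 0,"tz": 0,"rx": 0,"ry": 0,"rz": 0,"gripper": 1}

```text
time_s: 4.88
ee_pos: [563.9, -119.2, 66.0]
ee_rot: [-179.9, -0.0, -0.1]
force: [0.9, 4.5, 1.2]
gripper_width: 0.2
gripper_force: 2.2
```

Call:
send_rows:
  motion:
    - {"tx": 0,"ty": 0.006,"tz": 0,"rx": 0,"ry": 0,"rz": 0,"gripper": 1}
    - {"tx": 0,"ty": 0,"tz": 0,"rx": 0,"ry": 0,"rz": 0,"gripper": 1}

```text
time_s: 5.12
ee_pos: [563.7, -122.8, 65.9]
ee_rot: [-180.0, 0.0, -0.0]
force: [-0.6, 2.5, -1.5]
gripper_width: 0.5
gripper_force: 0.9
```

Call:
send_rows:
  motion:
    - {"tx": 0,"ty": 0.006,"tz": 0,"rx": 0,"ry": 0,"rz": 0,"gripper": 1}
    - {"tx": 0,"ty": 0,"tz": 0,"rx": 0,"ry": 0,"rz": 0,"gripper": 1}

```text
time_s: 5.38
ee_pos: [564.0, -127.1, 66.0]
ee_rot: [179.9, -0.0, -0.0]
force: [0.1, -0.9, 0.6]
gripper_width: 0.4
gripper_force: 0.0
```

Call:
send_rows:
  motion:
    - {"tx": -0.002,"ty": 0.006,"tz": 0,"rx": 0,"ry": 0,"rz": 0,"gripper": 1}
    - {"tx": 0,"ty": 0,"tz": 0,"rx": 0,"ry": 0,"rz": 0,"gripper": 1}

```text
time_s: 5.62
ee_pos: [562.8, -129.9, 66.0]
ee_rot: [180.0, -0.0, -0.1]
force: [-0.3, 0.3, -0.1]
gripper_width: 0.4
gripper_force: 0.0
```

Call:
send_rows:
  motion:
    - {"tx": -0.003,"ty": 0.006,"tz": 0,"rx": 0,"ry": 0,"rz": 0,"gripper": 1}
    - {"tx": 0,"ty": 0,"tz": 0,"rx": 0,"ry": 0,"rz": 0,"gripper": 1}

```text
time_s: 5.88
ee_pos: [561.5, -131.8, 66.0]
ee_rot: [-179.9, -0.0, -0.1]
force: [2.3, 4.0, 0.3]
gripper_width: 0.5
gripper_force: 1.7
```

Call:
send_rows:
  motion:
    - {"tx": -0.003,"ty": 0.006,"tz": 0,"rx": 0,"ry": 0,"rz": 0,"gripper": 1}
    - {"tx": 0,"ty": 0,"tz": 0,"rx": 0,"ry": 0,"rz": 0,"gripper": 1}

```text
time_s: 6.12
ee_pos: [559.9, -135.3, 66.0]
ee_rot: [180.0, -0.0, -0.0]
force: [0.8, 1.5, -0.1]
gripper_width: 0.4
gripper_force: 0.7
```

Call:
send_rows:
  motion:
    - {"tx": -0.004,"ty": 0.006,"tz": 0,"rx": 0,"ry": 0,"rz": 0,"gripper": 1}
    - {"tx": 0,"ty": 0,"tz": 0,"rx": 0,"ry": 0,"rz": 0,"gripper": 1}

```text
time_s: 6.38
ee_pos: [557.3, -139.0, 65.9]
ee_rot: [179.9, 0.1, -0.0]
force: [0.5, -0.6, 0.3]
gripper_width: 0.6
gripper_force: 0.0
```

Call:
send_rows:
  motion:
    - {"tx": -0.006,"ty": 0.01,"tz": 0,"rx": 0,"ry": 0,"rz": 0,"gripper": 1}
    - {"tx": -0.006,"ty": 0.008,"tz": 0,"rx": 0,"ry": 0,"rz": 0,"gripper": 1}
    - {"tx": 0,"ty": 0,"tz": 0,"rx": 0,"ry": 0,"rz": 0,"gripper": 1}

```text
time_s: 6.75
ee_pos: [552.2, -147.7, 66.1]
ee_rot: [180.0, -0.1, -0.1]
force: [2.4, 0.2, -1.1]
gripper_width: 0.2
gripper_force: 1.0
```

Call:
send_rows:
  motion:
    - {"tx": -0.005,"ty": 0.006,"tz": 0,"rx": 0,"ry": 0,"rz": 0,"gripper": 1}
    - {"tx": 0,"ty": 0,"tz": 0,"rx": 0,"ry": 0,"rz": 0,"gripper": 1}

```text
time_s: 7.0
ee_pos: [549.7, -150.4, 66.2]
ee_rot: [180.0, -0.1, -0.1]
force: [2.4, 1.1, -0.6]
gripper_width: 0.7
gripper_force: 1.4
```

Call:
send_rows:
  motion:
    - {"tx": -0.005,"ty": 0.006,"tz": 0,"rx": 0,"ry": 0,"rz": 0,"gripper": 1}
    - {"tx": 0,"ty": 0,"tz": 0,"rx": 0,"ry": 0,"rz": 0,"gripper": 1}

```text
time_s: 7.25
ee_pos: [546.3, -153.5, 66.0]
ee_rot: [180.0, 0.1, -0.0]
force: [-0.5, -1.5, -0.6]
gripper_width: 0.6
gripper_force: 0.3
```

```bash
python3 look.py l3; python3 - <<'E'
from h import *
f=grab("side");D=[527,-124.3]
for p in(-86,-101,-116):
    a=np.radians(p);print(p,(proj(f,[[D[0]+36*np.cos(a),D[1]+36*np.sin(a),84.5]])-[195,150])*[400/120,300/90]+[400,0])
E
```

```text
[ 545.6995425  -153.37797623   65.7159707 ] [-0.75864731  0.50620643 -0.00719166]
-86 [[600.04263455 101.52212394]]
-101 [[606.68175735 104.20072411]]
-116 [[611.71799492 107.69280319]]
```

View pics/l3.png

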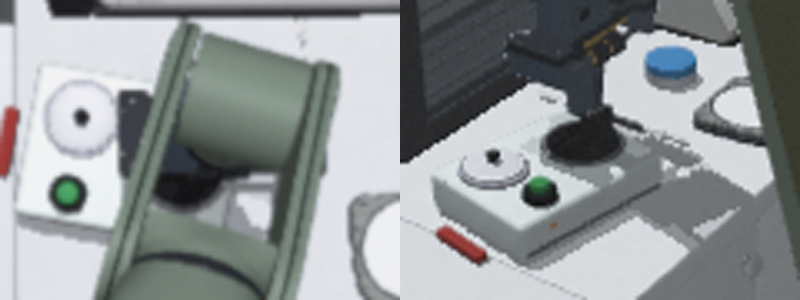

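Call:
send_rows:
  motion:
    - {"tx": 0.016,"ty": 0.008,"tz": 0,"rx": 0,"ry": 0,"rz": 0,"gripper": 1}
    - {"tx": 0,"ty": 0,"tz": -0.06,"rx": 0,"ry": 0,"rz": 0,"gripper": 1}
    - {"tx": 0,"ty": 0,"tz": -0.06,"rx": 0,"ry": 0,"rz": 0,"gripper": 1}
    - {"tx": -0.036,"ty": -0.096,"tz": 0,"rx": 0,"ry": 0,"rz": 0,"gripper": 1}
    - {"tx": -0.036,"ty": -0.096,"tz": 0,"rx": 0,"ry": 0,"rz": 0,"gripper": 1}
    - {"tx": -0.036,"ty": -0.094,"tz": 0,"rx": 0,"ry": 0,"rz": 0,"gripper": 1}
    - {"tx": 0,"ty": 0,"tz": 0,"rx": 0,"ry": 0,"rz": 0,"gripper": 1}
    - {"tx": 0,"ty": 0,"tz": 0,"rx": 0,"ry": 0,"rz": 0,"gripper": 1}

```text
time_s: 8.4
ee_pos: [501.7, -14.6, 126.1]
ee_rot: [180.0, -0.0, -0.0]
force: [-0.5, -0.5, 0.3]
gripper_width: 0.7
gripper_force: 0.0
```

```bash
python3 look.py l4
```

```text
[501.7065291  -15.16689833 125.95774267] [0.00773345 0.50461441 0.31927885]
```

View pics/l4.png

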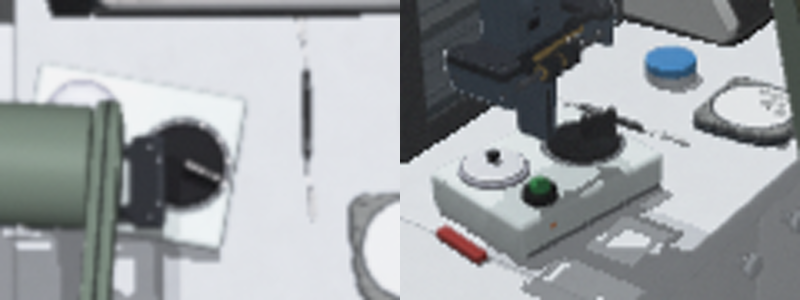

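The fin now points along (188,162)→(222,180) in the crop, about -118° in world, which is the fourth click. I'll press the button next.

Call:
send_rows:
  motion:
    - {"tx": -0.002,"ty": 0,"tz": 0.05,"rx": 0,"ry": 0,"rz": 0,"gripper": 1}
    - {"tx": 0,"ty": 0,"tz": 0.05,"rx": 0,"ry": 0,"rz": 0,"gripper": 1}
    - {"tx": 0,"ty": 0,"tz": 0.012,"rx": 0,"ry": 0,"rz": 0,"gripper": 1}
    - {"tx": 0,"ty": 0,"tz": 0,"rx": 0,"ry": 0,"rz": 0,"gripper": 1}

```text
time_s: 9.0
ee_pos: [500.0, -14.9, 70.0]
ee_rot: [180.0, 0.1, -0.1]
force: [-1.9, -0.3, 1.1]
gripper_width: -0.0
gripper_force: 0.8
```

Call:
send_rows:
  motion:
    - {"tx": 0,"ty": 0,"tz": 0.004,"rx": 0,"ry": 0,"rz": 0,"gripper": 1}
    - {"tx": 0,"ty": 0,"tz": 0,"rx": 0,"ry": 0,"rz": 0,"gripper": 1}

```text
time_s: 9.25
ee_pos: [500.7, -14.5, 68.7]
ee_rot: [180.0, -0.1, -0.0]
force: [-1.2, -1.5, 2.9]
gripper_width: 0.5
gripper_force: 1.2
```

Call:
send_rows:
  motion:
    - {"tx": 0,"ty": 0,"tz": 0.004,"rx": 0,"ry": 0,"rz": 0,"gripper": 1}
    - {"tx": 0,"ty": 0,"tz": 0,"rx": 0,"ry": 0,"rz": 0,"gripper": 1}

```text
time_s: 9.5
ee_pos: [500.8, -14.4, 66.4]
ee_rot: [180.0, -0.1, -0.0]
force: [-1.0, -2.0, 4.2]
gripper_width: 0.7
gripper_force: 1.9
```

Call:
send_rows:
  motion:
    - {"tx": 0,"ty": 0,"tz": 0.004,"rx": 0,"ry": 0,"rz": 0,"gripper": 1}
    - {"tx": 0,"ty": 0,"tz": 0,"rx": 0,"ry": 0,"rz": 0,"gripper": 1}

```text
time_s: 9.75
ee_pos: [500.9, -14.4, 66.0]
ee_rot: [180.0, -0.1, -0.0]
force: [-2.1, -2.6, 16.1]
gripper_width: 0.3
gripper_force: 8.4
```

Call:
send_rows:
  motion:
    - {"tx": 0,"ty": 0,"tz": 0.004,"rx": 0,"ry": 0,"rz": 0,"gripper": 1}
    - {"tx": 0,"ty": 0,"tz": 0,"rx": 0,"ry": 0,"rz": 0,"gripper": 1}

```text
time_s: 10.0
ee_pos: [500.9, -14.4, 65.8]
ee_rot: [180.0, -0.2, -0.0]
force: [-6.6, -1.8, 30.1]
gripper_width: 0.4
gripper_force: 15.0
```

The force rose like a spring to about 4 N and then hit a hard stop, so the button is fully down. I'll lift off and check.

Call:
send_rows:
  motion:
    - {"tx": 0,"ty": 0,"tz": -0.02,"rx": 0,"ry": 0,"rz": 0,"gripper": 1}
    - {"tx": 0,"ty": 0,"tz": -0.08,"rx": 0,"ry": 0,"rz": 0,"gripper": 1}
    - {"tx": 0,"ty": 0,"tz": -0.1,"rx": 0,"ry": 0,"rz": 0,"gripper": 1}
    - {"tx": 0,"ty": 0,"tz": -0.1,"rx": 0,"ry": 0,"rz": 0,"gripper": 1}
    - {"tx": -0.1,"ty": 0,"tz": 0,"rx": 0,"ry": 0,"rz": 0,"gripper": 1}
    - {"tx": -0.1,"ty": 0,"tz": 0,"rx": 0,"ry": 0,"rz": 0,"gripper": 1}
    - {"tx": 0,"ty": 0,"tz": 0,"rx": 0,"ry": 0,"rz": 0,"gripper": 1}
    - {"tx": 0,"ty": 0,"tz": 0,"rx": 0,"ry": 0,"rz": 0,"gripper": 1}

```text
time_s: 11.0
ee_pos: [400.6, -13.8, 212.0]
ee_rot: [-180.0, -0.1, -0.0]
force: [-0.4, -0.3, -0.4]
gripper_width: 0.7
gripper_force: 0.0
```

```bash
python3 look.py l5
```

```text
[401.07087716 -13.92361079 211.84376314] [ 0.17401077 -0.30907771 -0.47680651]
```

View pics/l5.png

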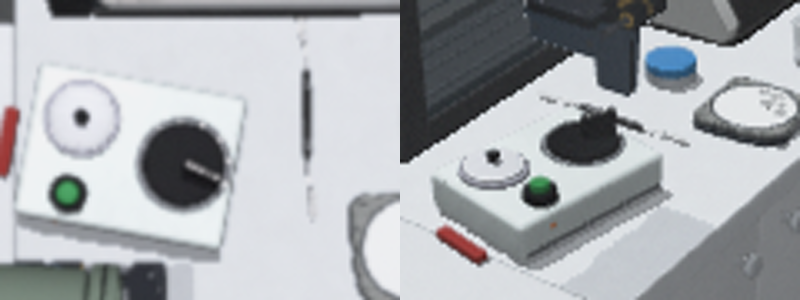

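The dial's fin still points along (188,162)→(220,180), four clicks on. The button at (67,193) is up again, and the things in the picture stand where they were.

```bash
python3 -c "
from workcell import env
print(env.job_done())"
```

```text
the job is handed in; nothing more can be done
None
```

The dial was turned up exactly four clicks, the green button was pressed fully down and came up again, and the job is handed in at about 11 s of the 58 s allowed; the judge's verdict was not shown.

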